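# Wet-brush ready: dip and extend the telescopic cleaning brush

## Robot

A 7-joint arm with a two-finger parallel gripper is mounted at the origin on the work surface. World frame = base frame: x ahead of the robot, y to its left, z up, the work surface at z = 0. Lengths are in mm, angles in rad, forces in N, time in s.
With the tool pointing down it reaches from about 425 to 1025 mm from the base axis. Payload 9.4 kg.
Tool frame: the origin (TCP) lies on the centre line of the jaws, within the pads' length; the fingertips stand 22 mm ahead of it and the grasp point (between the pads) lies 3 mm ahead of it (manip.tcp_to_tips is the distance from the TCP to the fingertips, in mm); z points along the fingers, y is the line along which they close (so a half turn about z gives the same grasp; the last joint's range is limited). The gripper opens to 85 mm and grips with 20 to 120 N. Pads are 22 mm wide; open, the fingers measure 114 mm over their backs; the gripper's body (76 mm by 85 mm) begins 54 mm behind the grasp point. The pads swing forward as they close: fully open they stand 13 mm farther back than shut.
Start: joints at [-1.315, 0.599, -0.003, 1.599, 0.002, 0.943, -0.08], TCP at [236.854, 685.219, 253.275] pointing down, gripper open.
Joint ranges: [-2.57, 2.57], [-0.35, 1.97], [-1.29, 1.29], [0.11, 2.56], [-1.05, 4.19], [0.11, 1.86], [-2.63, 2.63]. Speed limits (rad/s): [2.22, 2.22, 3.01, 3.01, 3.14, 3.14, 3.14].

## Interface

Orientations are given as a unit quaternion [x, y, z, w].
In Python, from plant import manip, viewer gives the robot as it stands. The module is installed in compiled form; this text tells all that it offers.
- The arm moves only by the tool step_arm, never from a script. Its arguments are lists of equal length, an entry for each row: "delta_pos": the shift along the tool's x, y, z in m, a list of three; "twist": the turn, a rotation vector about the tool's x, y, z in rad, a list of three; "claw": the finger opening in m, from 0 to 0.0854. In form: {"delta_pos": [[dx, dy, dz], ...], "twist": [[ax, ay, az], ...], "claw": [claw, ...]}. A call has 1 to 12 rows; each row shifts and turns the commanded pose from where the row before left it, along the tool's axes as they then stand; what a row does not reach is not made up. A row lasts 1/12 s, in which the tool goes at most 41.7 mm and 7.16 degrees, less where a joint would pass 70% of its speed; a pose out of reach is approached as far as the arm can. A call is refused whole if a number of a shift passes 0.0417 or a number of a turn 0.125, either way. A call with a gripper value outside its range is refused whole. The fingers move at their own pace and stop on an object; the grip force is fixed at half the most. Time passes only in rows, so rows that do not move let the fingers close. It gives the time, the measured TCP pose, the force, the opening and the grip force at its end, in the units of the state.
- manip.read_state(): the state, without advancing time (a new reading comes with each control period).
- viewer.camera(name): name is "side" or "top"; returns the picture (480x640x3 uint8, blue, green, red); there is no depth.
- viewer.calibration(name): a dict with "fx", "fy", "cx", "cy" (pixels), "k1" (the pictures are not rectified: a ray, as slopes to the right and down, at radius r is drawn at 1 + k1 r^2 times it, then the intrinsics apply), "R" (3x3) and "t" (3): a world point X has camera coordinates R X + t. Camera axes: x right, y down, z forward; pixel columns grow to the right and rows downward; lengths in mm; the calibration is good to about 2 mm. A picture is of the moment at which its call begins. calibration takes no time and is no camera call.
- manip.job_done(): hands the job in; it is judged then, once.
The state is a dict: "t": time; "joint_positions": joint angles; "qvel": joint speeds; "tau": joint torques, N m; "tool_pos": TCP position; "tool_rot": TCP orientation; "contact_force": force on the tool from outside, world axes, zero at the start; "torque": the same for the moment, N m; "opening": finger opening in mm; "grasp_force": force on a finger pad.
Only numpy, scipy, OpenCV 4.12 (cv2) and the standard library are available. Lean on these libraries where they do the work, as an engineer would, in place of code of your own. Each camera call takes 0.05 s, during which the arm holds its last target. There are 200 camera calls.

## Task

Get the telescopic cleaning brush ready for the egg cooker: take it from its blue pot, dip its bristles into the steel measuring cup until they are all below the rim, then slide its neck well into the slot of the steel bracket so that the head is caught underneath. With the red button on the handle squeezed in, pull the handle straight up to its second stop (as far as it goes), and finish still gripping the handle, fully extended and upright in the bracket. Leave everything else standing where it is.

Things in the scene. Friction and masses are not known exactly. Their poses are not given: they have to be found in the camera images.
- brush: Telescopic brush, loose, upright in the pot, head down, 0.15 kg. Origin: centre of the bristle end when stowed; z up along it, x to the red button's face. White square handle sleeve 22 x 22 mm, z 70 to 200 mm; steel rod (neck) 10 mm thick, z 32 to 70; round head 28 mm wide, z 0 to 32 (yellow bristles 0 to 24, blue disc 24 to 32). This body is the handle; rod and head are the sliding stem.
- stem (a joint): How far rod and head have slid out of the handle, m: 0 stowed, 0.040 first stop, 0.080 second stop (hard end). A catch blocks it at 0 and 0.040 while the button is out; with it in (over 0.0035) it slides past both against 2.5 N friction, which also carries the head, so it stays where left. It comes out only if the head is held back while the handle is pulled.
- button (a joint): How far the red button is squeezed in, m: 0 out, 0.005 fully in (flush with the sleeve). Sprung, 5 N fully in, comes out when let go. A gripper closed across the sleeve along the brush's x axis (one pad on the button's face, one on the face behind it) keeps it in while it grips; a grip across y does not press it.
- button_spot (a point): Centre of the red button (14 mm wide, 20 mm tall, standing 5 mm out of the sleeve's +x face when out) on the sleeve's face: brush frame x = 11, z = 165 mm. The axis of the sleeve lies 11 mm behind it.
- brush_tip (a point): Centre of the bristle end (lowest point) of the head; moves with the stem.
- brush_neck (a point): Point on the rod's axis 3 mm above the top of the head, 35 mm above brush_tip; moves with the stem.
- pot: Small blue ceramic pot, 52 mm across, 50 mm tall, 4 mm wall, inner floor 6 mm up, loose, 0.45 kg; origin at the centre of its underside. The brush stands in it.
- cup: Round stainless steel measuring cup, empty, loose, 0.18 kg: 84 mm across the rim, 65 mm tall, 3 mm wall, inner floor 4 mm up; origin at the centre of its underside, z up. Flat handle at rim height reaching 95 mm along its +x.
- bracket: Fixed steel bracket; origin: centre of its underside. Plate x -35 to 35 mm, 80 wide in y, 60 to 65 mm above the shelf, on side walls (inner faces y = +-36) and a back wall (inner face x = 31). A 16 mm slot along x is open at the front (-x, flared lips to x = -51), ends at x = 8. The neck enters along +x, head below the plate, sleeve above: bristle end 5 to 25 mm above the shelf, 15 best.
- slot (a point): Middle of the bracket's slot at the seat: bracket frame (0, 0, 62.5 mm); the neck should come to stand near here (at most 26 mm short of it).
- timer: Bystander: red round kitchen timer, 68 mm across, 58 mm tall, loose; origin under its centre.
- grinder: Bystander: glass salt grinder with steel cap, 52 mm across, 118 mm tall, loose; origin under its centre.
- egg_cup: Bystander: white ceramic egg cup, 50 mm across, 62 mm tall, loose; origin under its centre.
- cooker: Bystander: white egg cooker with clear dome, 170 mm across, 155 mm tall, loose; origin under its centre.
Things that resemble listed ones, but are neither listed nor needed, are in the scene too. What is shaped like the bracket but pink is not meant. Of the things that look like the pot, take the one that is farthest from the robot's base at the start.

How it is judged (in metres and radians):
On the way, in this order (a step that is already met when the one before it is completed fails the run):
1. the held brush's bristles are down in the measuring cup (horizontal distance between brush_tip and cup below 0.036 m and z of brush_tip in the frame of cup below 0.044 m and contact force between the fingers and brush above 1.5 N), for 0.1 s.
2. the neck stands in the bracket's slot, head below the plate (x of brush_neck in the frame of bracket between -0.026 and 0.012 m and y of brush_neck in the frame of bracket between -0.01 and 0.01 m and z of brush_neck in the frame of bracket between 0.032 and 0.068 m and contact force between the fingers and brush above 1.5 N), for 0.1 s.
3. the handle is pulled out to the second stop, head caught in the bracket (all of step 2 and value of joint stem above 0.075 m), for 0.2 s.
At the end, for the whole second after the job is handed in: The gripper holds the handle (over 1.5 N), stem out over 75 of 80 mm, neck in the bracket's slot (at most 26 mm short of the seat), head under the plate and clear of the shelf, brush upright within 0.25 rad and still, all else upright (all of step 3 and angle between brush's own z axis and vertical below 0.25 rad and z of button_spot in the frame of bracket above 0.235 m and z of brush_tip in the frame of bracket above 0.004 m and linear speed of brush below 0.03 m/s and angle between each of pot, cup, timer, grinder, egg_cup, cooker's own z axis and vertical below 0.2 rad); the arm keeps its last pose, push and grip.
It fails at once if the brush pot or the measuring cup is pushed more than 4 cm away or tipped (distance of any of pot, cup from where it was at the start of the episode above 0.04 m or angle between any of pot, cup's own z axis and vertical above 0.5 rad).
It fails at once if the timer, salt grinder, egg cup or egg cooker is pushed more than 4 cm away or tipped (distance of any of timer, grinder, egg_cup, cooker from where it was at the start of the episode above 0.04 m or angle between any of timer, grinder, egg_cup, cooker's own z axis and vertical above 0.5 rad).
It also fails if it takes over 48 s, if anything falls off the work surface, if the arm or the gripper's body presses on something with over 40 N, if the wrist force passes 120 N, or if a joint passes its speed limit or range.

## Working session

There is one attempt and no reset: what is moved stays moved. The work goes in short steps, Python scripts to look and compute and a tool call to move; the robot and the scene stay as the last step left them, time stands still between calls to the robot, and variables do not carry over. Pictures are saved under pics/ and viewed, at most 10 in all, crops included, and the job is handed in when it is done.

Besides the shell and the picture viewer there is one more tool, called after ">>>" by a JSON object that holds its "name" and its "arguments". step_arm: Moves the arm, as the interface text tells. Its arguments: {"type":"object","properties":{"delta_pos":{"type":"array"},"twist":{"type":"array"},"claw":{"type":"array"}},"required":["delta_pos","twist","claw"]}

```bash
mkdir -p pics; python3 - <<'E'
from plant import manip, viewer
import cv2
for n in("side","top"):
    cv2.imwrite(f"pics/{n}0.png",viewer.camera(n)); c=viewer.calibration(n); print(n,c)
print(manip.read_state(), manip.tcp_to_tips)
E
```

```text
side {'fx': 449.19209736828026, 'fy': 449.19209736828026, 'cx': 313.6999500078069, 'cy': 240.62262694696378, 'k1': -0.025237375177139188, 'R': array([[ 0.9186814 , -0.39499728, -0.0012775 ],
       [-0.2310306 , -0.53470013, -0.81284724],
       [ 0.32038936,  0.74704278, -0.58247552]]), 't': array([-573.28051896,  233.03410954,  973.45144236])}
top {'fx': 604.064409882421, 'fy': 604.064409882421, 'cx': 308.84823247383946, 'cy': 248.6523946389556, 'k1': -0.025861720297986023, 'R': array([[-0.00442775, -0.99993995,  0.01002477],
       [-0.99880635,  0.00393463, -0.04868673],
       [ 0.04864436, -0.01022838, -0.99876379]]), 't': array([ -31.18068475,  618.09820592, 1372.03736549])}
{'t': 0.1, 'joint_positions': array([-1.31468719,  0.60005605, -0.00255023,  1.60005657,  0.0017878 ,
        0.94289689, -0.07977919]), 'qvel': array([-0.00194404, -0.00221946,  0.00037501, -0.00209347, -0.00097931,
       -0.00056003,  0.00049096]), 'tau': array([ 5.46072042e-03, -7.77994537e+01,  1.57023914e+00, -2.58619130e+01,
        1.26655053e-02,  5.46071475e-03, -6.46388543e-06]), 'tool_pos': array([236.73094858, 684.84475884, 252.49290476]), 'tool_rot': array([ 1.65599256e-01,  9.86192875e-01, -7.04869120e-04, -5.85592061e-05]), 'contact_force': array([ 0.31739855,  0.4653669 , -0.17563754]), 'torque': array([0.00737667, 0.01727433, 0.02920845]), 'grasp_force': 0.0, 'opening': 85.50961472405639} 22.0
```

View pics/side0.png

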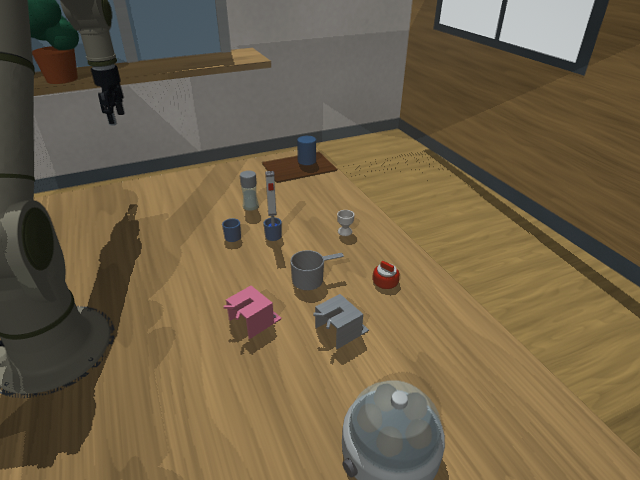

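View pics/top0.png

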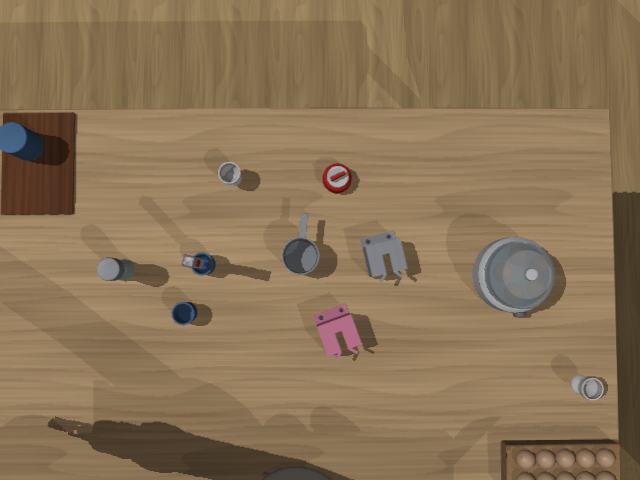

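The side view shows the pots at (232,230) and (273,229, with the brush), the cup at (307,270), the steel bracket at (341,322), the pink decoy at (252,311) and the cooker at (393,440). In the top view these are the brush pot at (203,264), the other pot at (184,313), the cup at (300,256), the steel bracket at (385,256) and the pink one at (338,330). The brush pot is higher in the top picture (larger x), so it is the farther one. I'll confirm with an enlarged crop.

```bash
cat > h.py <<'E'
from plant import manip, viewer
import cv2, numpy as np
from scipy.spatial.transform import Rotation as Rn
def ray(n,uv):
    c=viewer.calibration(n);K=np.array([[c['fx'],0,c['cx']],[0,c['fy'],c['cy']],[0,0,1]])
    p=cv2.undistortPoints(np.array([[uv]],float),K,np.array([c['k1'],0,0,0.]))[0,0]
    R,t=np.array(c['R']),np.array(c['t']); return -R.T@t, R.T@np.array([p[0],p[1],1])
def onz(n,uv,z):
    o,d=ray(n,uv); return o+d*(z-o[2])/d[2]
def tri(us,ut):
    o1,d1=ray('side',us);o2,d2=ray('top',ut)
    s=np.linalg.lstsq(np.c_[d1,-d2],o2-o1,rcond=None)[0];a=o1+s[0]*d1;b=o2+s[1]*d2
    return (a+b)/2,np.linalg.norm(a-b)
def proj(n,X):
    c=viewer.calibration(n);K=np.array([[c['fx'],0,c['cx']],[0,c['fy'],c['cy']],[0,0,1]])
    return cv2.projectPoints(np.array(X,float).reshape(-1,1,3),cv2.Rodrigues(np.array(c['R']))[0],np.array(c['t']),K,np.array([c['k1'],0,0,0.]))[0][:,0]
def tile(img,x,y,w,h,W=400,H=300):
    return cv2.resize(img[y:y+h,x:x+w],(W,H),interpolation=cv2.INTER_CUBIC)
E
python3 - <<'E'
from h import *
s=cv2.imread('pics/side0.png');t=cv2.imread('pics/top0.png')
m=np.vstack([np.hstack([tile(s,220,165,100,75),tile(t,160,240,80,60)]),np.hstack([tile(s,290,285,100,75),tile(t,345,220,80,60)])])
cv2.imwrite('pics/c1.png',m)
for n in('side','top'): print(n,ray(n,(320,240))[0])
E
```

```text
side [ 268.61667171 -829.05074916  755.7004031 ]
top [ 550.48047322  -19.57707905 1400.74699577]
```

View pics/c1.png

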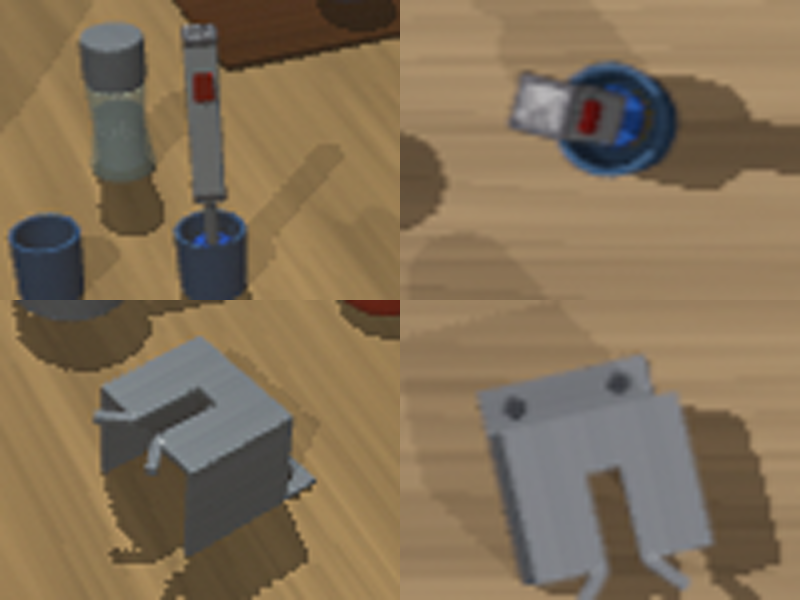

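The crop confirms the target: the blue pot with the brush standing in it. The button faces roughly −y, and the steel bracket's slot opens toward the robot. Next I'll measure them.

```bash
python3 - <<'E'
from h import *
np.set_printoptions(precision=1,suppress=True)
print('pot rim',onz('top',(203,263.6),50),onz('side',(272.7,222),50), 'other',onz('top',(184.,313),50))
print('brush top',onz('top',(188.6,261.4),206),tri((270,173.7),(188.6,261.4)))
for p in [(520,72),(577,85),(568,140),(510,130)]: print(' corner',onz('top',(160+(p[0]-400)/5,240+p[1]/5),206))
print('button',tri((271,186.7),(198,263.4)))
P=[(364,246.4),(400.6,239),(407.4,268.6),(371,276.4)]
W=np.array([onz('top',p,65) for p in P]);print('bracket',W,W.mean(0))
print('sides',[np.linalg.norm(W[i]-W[(i+1)%4]) for i in range(4)])
print('slot end',onz('top',(386,254),65),'mouth',onz('top',(389.4,272),65))
S=[(290+x/4,285+(y-300)/4) for x,y in [(200,338),(291,418),(190,473),(102,388)]]
Ws=np.array([onz('side',p,65) for p in S]);print('side br',Ws,Ws.mean(0))
print('cup rim',onz('top',(300.5,256),65),onz('side',(307.5,259),65))
print('pink',onz('top',(338,330),65))
print('egg',onz('top',(230,174),60),'timer',onz('top',(337,178),50),'grinder',onz('top',(108,269),118),'cooker',onz('top',(525,275),100))
t=cv2.imread('pics/top0.png');s=cv2.imread('pics/side0.png')
m=np.vstack([np.hstack([tile(s,275,235,80,60),tile(t,270,205,80,60)]),np.hstack([tile(s,250,160,40,30),tile(t,175,245,40,30)])])
cv2.imwrite('pics/c2.png',m)
E
```

```text
pot rim [583.8 203.2  50. ] [585.2 206.7  50. ] other [474.  245.1  50. ]
brush top [584.4 206.  206. ] (array([585.2, 206. , 204.2]), np.float64(1.6804995931812503))
 corner [598.3 215.1 206. ]
 corner [593.  192.6 206. ]
 corner [571.3 196.  206. ]
 corner [575.3 219.  206. ]
button (array([581.9, 193. , 172.2]), np.float64(1.3875687539699848))
bracket [[ 620.1 -155.6   65. ]
 [ 636.2 -237.1   65. ]
 [ 570.4 -251.4   65. ]
 [ 553.5 -170.5   65. ]] [ 595.1 -203.6   65. ]
sides [np.float64(83.12210209235806), np.float64(67.30891477358212), np.float64(82.69476091926279), np.float64(68.16445446759226)]
slot end [ 603.  -204.2   65. ] mouth [ 563.1 -211.4   65. ]
side br [[ 620.5 -159.    65. ]
 [ 637.6 -235.3   65. ]
 [ 570.5 -249.8   65. ]
 [ 553.6 -174.    65. ]] [ 595.6 -204.5   65. ]
cup rim [599.3 -14.7  65. ] [603.2  -9.5  65. ]
pink [436.  -96.7  65. ]
egg [783.5 142.2  60. ] timer [775.4 -97.6  50. ] grinder [571.4 393.6 118. ] cooker [ 554.8 -501.   100. ]
```

View pics/c2.png

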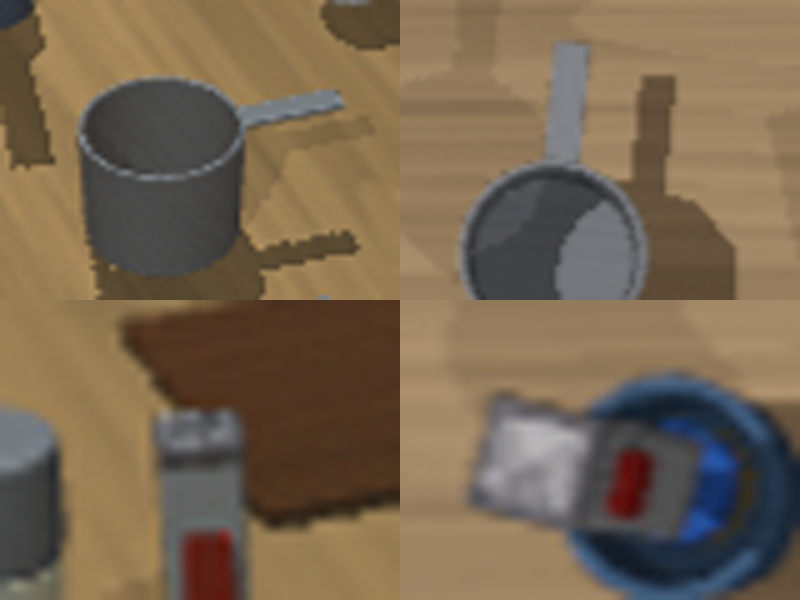

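The cup rim is at about (600,-13) and the bracket centre at (595,-204) with yaw 12.5°, plate 83x68, which fits 80x70. The brush axis is at about (585,206) with its top near z 204–206, and the button faces yaw of about -101°. All of this is consistent, so I'm moving now.

>>> {"name": "step_arm", "arguments": {"delta_pos": [[-0.027,-0.0188,0],[-0.027,-0.0188,0],[-0.027,-0.0188,0],[-0.027,-0.0188,0],[-0.027,-0.0188,0],[-0.027,-0.0188,0],[-0.027,-0.0188,0],[-0.027,-0.0188,0],[-0.027,-0.0188,0],[-0.027,-0.0188,0],[-0.027,-0.0188,0],[-0.027,-0.0188,0]], "twist": [[0,0,0],[0,0,0],[0,0,0],[0,0,0],[0,0,0],[0,0,0],[0,0,0],[0,0,0],[0,0,0],[0,0,0],[0,0,0],[0,0,0]], "claw": [0.0854,0.0854,0.0854,0.0854,0.0854,0.0854,0.0854,0.0854,0.0854,0.0854,0.0854,0.0854]}}

```text
t: 1.1
tool_pos: [470.0, 364.6, 253.1]
tool_rot: [0.166, 0.986, -0.0, -0.0]
contact_force: [0.6, -0.7, -0.7]
opening: 85.5
grasp_force: 0.0
```

```bash
cat >> h.py <<'E'
def to(target,yaw):
    "remaining shift (tool axes, mm) and turn to a tool-down pose with tool y at yaw (deg)"
    s=manip.read_state();R=Rn.from_quat(s['tool_rot']);y=np.radians(yaw)
    Y=[np.cos(y),np.sin(y),0];Z=[0,0,-1];G=Rn.from_matrix(np.c_[np.cross(Y,Z),Y,Z])
    d=np.array(target)-s['tool_pos'];np.set_printoptions(precision=4,suppress=True)
    print('t',s['t'],'pos',s['tool_pos'],'shift',R.inv().apply(d),'turn',(R.inv()*G).as_rotvec(),'F',s['contact_force'],'op',s['opening'],'g',s['grasp_force'])
    print(R.as_matrix())
E
python3 -c "
from h import *
to((585,205.5,252.5),79)"
```

```text
t 1.1 pos [469.982  364.6057 253.0677] shift [-160.678  -112.8111    0.5859] turn [-0.0004 -0.0002 -0.1407] F [ 0.5581 -0.6794 -0.6527] op 85.49025330383098 g 0.0
[[-0.9452  0.3266 -0.0003]
 [ 0.3266  0.9452 -0.0004]
 [ 0.0002 -0.0004 -1.    ]]
```

>>> {"name": "step_arm", "arguments": {"delta_pos": [[-0.027,-0.019,0],[-0.027,-0.019,0],[-0.027,-0.019,0],[-0.027,-0.019,0],[-0.027,-0.019,0],[-0.0257,-0.0178,0],[0,0,0],[0,0,0],[0,0,0]], "twist": [[0,0,0],[0,0,0],[0,0,0],[0,0,0],[0,0,0],[0,0,0],[0,0,-0.07],[0,0,-0.07],[0,0,0]], "claw": [0.0854,0.0854,0.0854,0.0854,0.0854,0.0854,0.0854,0.0854,0.0854]}}

```text
t: 1.85
tool_pos: [584.6, 206.1, 252.9]
tool_rot: [0.095, 0.995, -0.0, -0.0]
contact_force: [-0.2, -0.2, -0.2]
opening: 85.5
grasp_force: 0.0
```

```bash
python3 -c "
from h import *
to((585,205.5,174),79)
s=viewer.camera('side');t=viewer.camera('top')
cv2.imwrite('pics/c3.png',np.hstack([tile(s,230,130,80,100,400,500),tile(t,150,220,80,100,400,500)]))"
```

```text
t 1.85 pos [584.5687 206.148  252.8801] shift [-0.5965 -0.5215 78.8799] turn [-0.0004 -0.0006  0.0009] F [-0.2122 -0.2457 -0.1692] op 85.46025948262924 g 0.0
[[-0.9818  0.19   -0.0007]
 [ 0.19    0.9818 -0.0003]
 [ 0.0006 -0.0004 -1.    ]]
```

View pics/c3.png

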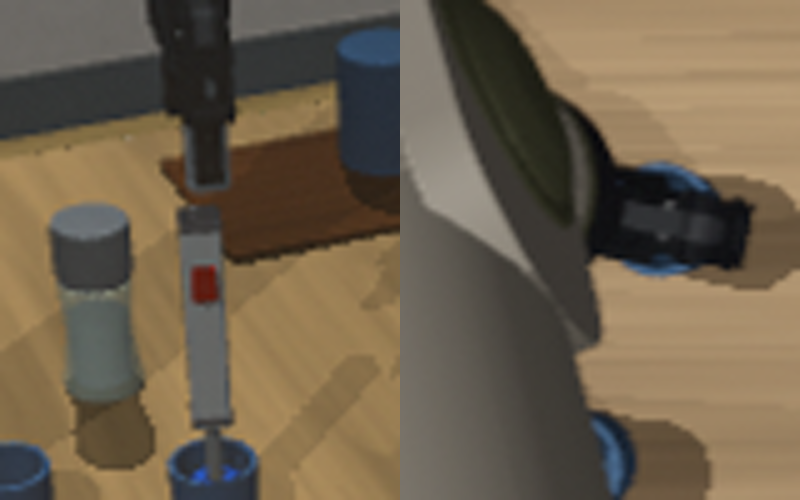

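```bash
python3 -c "
from h import *
f=np.array([584.6,206.1,0])-np.array([.19,.98,0])*50
P=[(585,206,206),(585,206,76),(585,206,40),f+[0,0,240],f+[0,0,230]]
print((proj('side',P)-[230,130])*5)
u=lambda x,y:(230+x/5,130+y/5)
print('top,bottom of sleeve axis on z',onz('side',u(199.5,211),206),onz('side',u(212,418),76))
"
```

```text
[[197.83110745 215.56100299]
 [211.1696651  422.26049754]
 [214.60322001 475.25450561]
 [206.38962989 199.45700923]
 [207.48399334 217.2259811 ]]
top,bottom of sleeve axis on z [587.52197237 210.68374244 206.        ] [586.90574305 210.09922415  76.        ]
```

The picture shows the brush upright at side (270,172)–(273,214) with the jaws centred over it to within 2 mm, and the button facing the near finger. I'll descend and grip.

>>> {"name": "step_arm", "arguments": {"delta_pos": [[-0.0014,0,0.016],[0,0,0.016],[0,0,0.016],[0,0,0.016],[0,0,0.015],[0,0,0],[0,0,0],[0,0,0],[0,0,0],[0,0,0],[0,0,0],[0,0,0]], "twist": [[0,0,0],[0,0,0],[0,0,0],[0,0,0],[0,0,0],[0,0,0],[0,0,0],[0,0,0],[0,0,0],[0,0,0],[0,0,0],[0,0,0]], "claw": [0.0854,0.0854,0.0854,0.0854,0.0854,0.07,0.055,0.045,0.035,0.028,0.02,0.01]}}

```text
t: 2.95
tool_pos: [586.4, 207.2, 175.4]
tool_rot: [0.096, 0.995, 0.001, 0.001]
contact_force: [-0.6, 1.1, 6.6]
opening: 21.5
grasp_force: 58.9
```

>>> {"name": "step_arm", "arguments": {"delta_pos": [[0,0,0],[0,0,0],[0,0,0],[0,0,0],[0,0,0],[0,0,0]], "twist": [[0,0,0],[0,0,0],[0,0,0],[0,0,0],[0,0,0],[0,0,0]], "claw": [0.0,0.0,0.0,0.0,0.0,0.0]}}

```text
t: 3.45
tool_pos: [586.4, 207.2, 175.4]
tool_rot: [0.096, 0.995, 0.001, 0.001]
contact_force: [-0.3, 0.1, 6.4]
opening: 21.5
grasp_force: 58.9
```

Gripped at 21.5 mm, so the button is in. Lifting.

>>> {"name": "step_arm", "arguments": {"delta_pos": [[0,0,-0.01],[0,0,-0.016],[0,0,-0.016],[0,0,-0.016],[0,0,-0.016],[0,0,-0.016],[0,0,-0.01],[0,0,0]], "twist": [[0,0,0],[0,0,0],[0,0,0],[0,0,0],[0,0,0],[0,0,0],[0,0,0],[0,0,0]], "claw": [0,0,0,0,0,0,0,0]}}

```text
t: 4.12
tool_pos: [586.5, 207.0, 276.8]
tool_rot: [0.096, 0.995, 0.001, 0.002]
contact_force: [0.2, 0.8, -1.0]
opening: 21.3
grasp_force: 58.9
```

```bash
python3 -c "
from h import *
to((600,-13,274),79)
s=viewer.camera('side');t=viewer.camera('top')
cv2.imwrite('pics/c4.png',np.hstack([tile(s,230,110,100,150,400,600),tile(t,150,210,100,150,400,600)]))"
```

```text
t 4.1167 pos [586.5155 206.9583 276.79  ] shift [ -55.4251 -213.2904    2.5491] turn [ 0.0019  0.0029 -0.0011] F [ 0.1625  0.8302 -0.9687] op 21.275752132764136 g 58.87664504349232
[[-0.9814  0.1918  0.0032]
 [ 0.1919  0.9814  0.0013]
 [-0.0029  0.0019 -1.    ]]
```

View pics/c4.png

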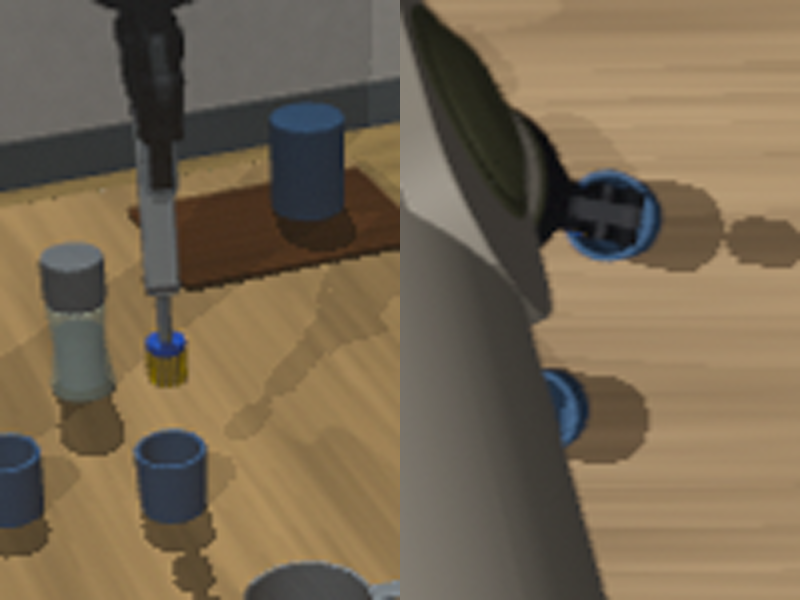

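The brush hangs upright and stowed (tip at side (271,205)) and the pot stands clear at (273,229). Next I'll check the tip height and the brush axis relative to the TCP.

```bash
python3 -c "
from h import *
T=np.array([586.5,207,276.8]);P=[T-[0,0,h] for h in (169.4,169.4-24,169.4-32,169.4-70)]
print((proj('side',P)-[230,110])*4)
print(manip.read_state()['joint_positions'])"
```

```text
[[168.0423132  378.5558919 ]
 [166.13048078 348.67702916]
 [165.48419138 338.56872828]
 [162.35098637 289.50738414]]
[-0.41291676  0.45102457 -0.02552608  1.82498076  0.01467037  0.86563235
  0.93248618]
```

>>> {"name": "step_arm", "arguments": {"delta_pos": [[-0.003,-0.01,0],[-0.006,-0.024,0],[-0.007,-0.026,0],[-0.007,-0.026,0],[-0.007,-0.026,0],[-0.007,-0.026,0],[-0.007,-0.026,0],[-0.006,-0.024,0],[-0.005,-0.02,0],[-0.0005,-0.005,0],[0,0,0],[0,0,0]], "twist": [[0,0,0],[0,0,0],[0,0,0],[0,0,0],[0,0,0],[0,0,0],[0,0,0],[0,0,0],[0,0,0],[0,0,0],[0,0,0],[0,0,0]], "claw": [0,0,0,0,0,0,0,0,0,0,0,0]}}

```text
t: 5.22
tool_pos: [599.0, -12.8, 273.6]
tool_rot: [0.096, 0.995, 0.0, -0.001]
contact_force: [-0.3, 0.8, -2.6]
opening: 21.3
grasp_force: 58.9
```

>>> {"name": "step_arm", "arguments": {"delta_pos": [[0,0,0.01],[0,0,0.016],[0,0,0.016],[0,0,0.016],[0,0,0.014],[0,0,0.006],[0,0,0],[0,0,0],[0,0,0]], "twist": [[0,0,0],[0,0,0],[0,0,0],[0,0,0],[0,0,0],[0,0,0],[0,0,0],[0,0,0],[0,0,0]], "claw": [0,0,0,0,0,0,0,0,0]}}

```text
t: 5.97
tool_pos: [599.9, -12.4, 196.9]
tool_rot: [0.096, 0.995, 0.0, 0.0]
contact_force: [0.5, 0.4, -2.0]
opening: 21.4
grasp_force: 58.8
```

```bash
python3 -c "
from h import *
to((600,-13,274),79)
s=viewer.camera('side')
cv2.imwrite('pics/c5.png',tile(s,265,180,100,120,500,600))"
```

```text
t 5.9667 pos [599.8899 -12.389  196.8915] shift [ -0.2984  -0.5504 -77.1085] turn [ 0.0004  0.001  -0.0001] F [ 0.5435  0.386  -1.9939] op 21.442287865473002 g 58.845338970422745
[[-0.9816  0.1909  0.001 ]
 [ 0.1909  0.9816  0.0002]
 [-0.001   0.0004 -1.    ]]
```

View pics/c5.png

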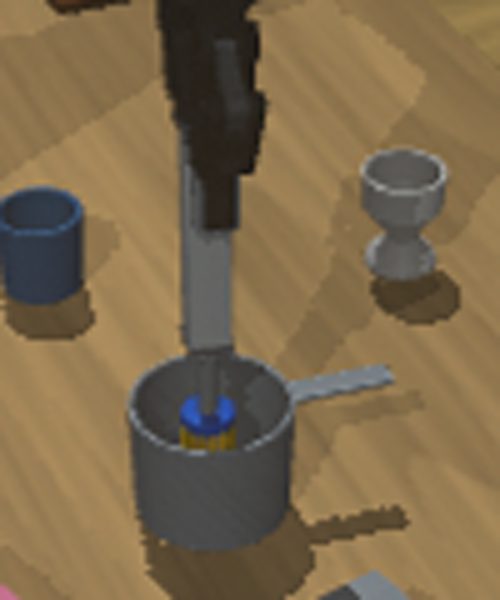

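Bristles are in the cup (blue disc at side (307,263), below the rim; tip z about 27). Raising, then moving to in front of the slot.

>>> {"name": "step_arm", "arguments": {"delta_pos": [[0,0,-0.01],[0,0,-0.016],[0,0,-0.016],[0,0,-0.016],[0,0,-0.014],[0,0,-0.006],[0,0,0]], "twist": [[0,0,0],[0,0,0],[0,0,0],[0,0,0],[0,0,0],[0,0,0],[0,0,0]], "claw": [0,0,0,0,0,0,0]}}

```text
t: 6.6
tool_pos: [600.3, -13.0, 276.8]
tool_rot: [0.096, 0.995, 0.0, 0.002]
contact_force: [-0.0, -0.4, -2.3]
opening: 21.7
grasp_force: 58.9
```

```bash
python3 -c "
from h import *
to((517.1,-221.8,274),79)"
```

```text
t 6.6 pos [600.2762 -12.96   276.7967] shift [  41.5847 -220.9188    2.4095] turn [ 0.001   0.0039 -0.001 ] F [-0.0312 -0.3965 -2.2914] op 21.67332626882856 g 58.87057542800903
[[-0.9814  0.1918  0.004 ]
 [ 0.1918  0.9814  0.0003]
 [-0.0039  0.001  -1.    ]]
```

>>> {"name": "step_arm", "arguments": {"delta_pos": [[0.002,-0.011,0],[0.004,-0.022,0],[0.005,-0.027,0],[0.005,-0.027,0],[0.005,-0.027,0],[0.005,-0.027,0],[0.005,-0.027,0],[0.005,-0.024,0],[0.004,-0.019,0],[0.0015,-0.01,0],[0,0,0],[0,0,0]], "twist": [[0,0,0],[0,0,0],[0,0,0],[0,0,0],[0,0,0],[0,0,0],[0,0,0],[0,0,0],[0,0,0],[0,0,0],[0,0,0],[0,0,0]], "claw": [0,0,0,0,0,0,0,0,0,0,0,0]}}

```text
t: 7.6
tool_pos: [516.2, -221.7, 273.8]
tool_rot: [0.097, 0.995, 0.0, -0.0]
contact_force: [0.5, 0.3, -1.2]
opening: 21.3
grasp_force: 59.0
```

>>> {"name": "step_arm", "arguments": {"delta_pos": [[0,0,0.01],[0,0,0.018],[0,0,0.018],[0,0,0.018],[0,0,0.016],[0,0,0.009],[0,0,0],[0,0,0],[0,0,0]], "twist": [[0,0,0],[0,0,0],[0,0,0],[0,0,0],[0,0,0],[0,0,0],[0,0,0],[0,0,0],[0,0,0]], "claw": [0,0,0,0,0,0,0,0,0]}}

```text
t: 8.35
tool_pos: [517.0, -221.5, 185.8]
tool_rot: [0.096, 0.995, -0.0, 0.0]
contact_force: [0.5, 0.1, -1.8]
opening: 21.5
grasp_force: 58.9
```

```bash
python3 -c "
from h import *
to((517.1,-221.8,184.4),79)
s=viewer.camera('side');t=viewer.camera('top')
cv2.imwrite('pics/c6.png',np.hstack([tile(s,280,240,100,150,400,600),tile(t,345,210,80,120,400,600)]))"
```

```text
t 8.35 pos [ 517.01   -221.5214  185.8414] shift [-0.1402 -0.2563  1.4416] turn [ 0.      0.0009 -0.    ] F [ 0.5267  0.1281 -1.8105] op 21.463891579663986 g 58.911272585392
[[-0.9816  0.1908  0.0009]
 [ 0.1908  0.9816 -0.0002]
 [-0.0009  0.     -1.    ]]
```

View pics/c6.png

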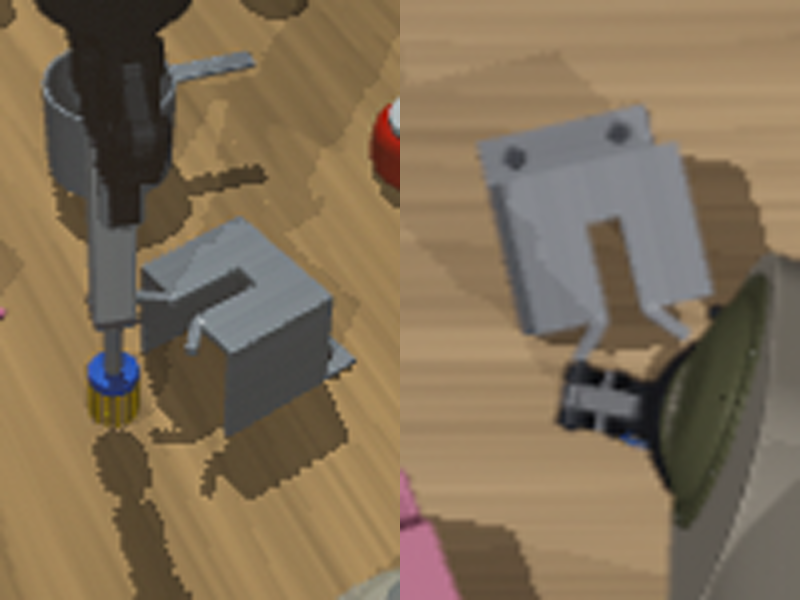

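```bash
python3 -c "
from h import *
T=np.array([517,-221.5,185.8]);P=[T-[0,0,h] for h in (169.4,137.4,120,99.4)]
print((proj('side',P)-[280,240])*4)
c=np.array([595.2,-204.5,65]);a=np.radians(12.5);X=np.array([np.cos(a),np.sin(a),0]);Y=np.array([-np.sin(a),np.cos(a),0])
Q=[c+8*X+8*Y,c+8*X-8*Y,c-35*X+8*Y,c-35*X-8*Y,c-35*X+40*Y,c-35*X-40*Y,c+35*X-40*Y,c+35*X+40*Y]
print(np.c_[(proj('side',Q)-[280,240])*4,(proj('top',Q)-[345,210])*5+[400,0]])"
```

```text
[[114.6022371  409.55184862]
 [114.1212702  368.29960332]
 [113.85184007 345.16552939]
 [113.52536098 317.10877602]]
[[237.1876519  268.43647738 584.14010401 223.95392174]
 [255.56241675 285.24744938 619.21370816 216.00514455]
 [174.24308438 301.43973045 606.0817911  318.63276061]
 [192.31921871 318.9752987  641.19627063 310.64274483]
 [139.2453039  267.4811695  535.77817078 334.6250468 ]
 [229.68801162 355.2183254  711.34680463 294.67583416]
 [332.21349596 298.58375358 675.44760781 140.88529832]
 [239.45143254 216.64164458 500.21620205 180.49834232]]
```

Brush and bracket predictions match the picture to within about a pixel (neck at side tile (113,345), slot corners on spot). Inserting along the slot.

>>> {"name": "step_arm", "arguments": {"delta_pos": [[-0.0072,0.0031,0.001],[-0.0072,0.0031,0],[-0.0072,0.0031,0],[-0.0072,0.0031,0],[-0.0072,0.0031,0],[-0.0072,0.0031,0],[0,0,0]], "twist": [[0,0,0],[0,0,0],[0,0,0],[0,0,0],[0,0,0],[0,0,0],[0,0,0]], "claw": [0,0,0,0,0,0,0]}}

```text
t: 9.03
tool_pos: [564.5, -211.0, 184.2]
tool_rot: [0.096, 0.995, 0.0, 0.001]
contact_force: [0.1, -0.0, -2.0]
opening: 21.3
grasp_force: 59.0
```

>>> {"name": "step_arm", "arguments": {"delta_pos": [[-0.0072,0.0031,0],[-0.0072,0.0031,0],[-0.0072,0.0031,0],[-0.0072,0.0031,0],[0,0,0],[0,0,0]], "twist": [[0,0,0],[0,0,0],[0,0,0],[0,0,0],[0,0,0],[0,0,0]], "claw": [0,0,0,0,0,0]}}

```text
t: 9.53
tool_pos: [593.4, -204.9, 184.1]
tool_rot: [0.096, 0.995, 0.0, -0.0]
contact_force: [-0.6, -0.9, -1.4]
opening: 21.6
grasp_force: 59.0
```

```bash
python3 -c "
from h import *
to((593.6,-204.9,184.4),79)
s=viewer.camera('side');t=viewer.camera('top')
cv2.imwrite('pics/c7.png',np.hstack([tile(s,280,200,100,150,400,600),tile(t,345,210,80,120,400,600)]))"
```

```text
t 9.5333 pos [ 593.3772 -204.9208  184.1174] shift [-0.2147  0.063  -0.2826] turn [ 0.0001 -0.0001 -0.0001] F [-0.5946 -0.8545 -1.4371] op 21.566293344489516 g 59.00981783866882
[[-0.9816  0.1909 -0.0001]
 [ 0.1909  0.9816  0.0001]
 [ 0.0001  0.0001 -1.    ]]
```

View pics/c7.png

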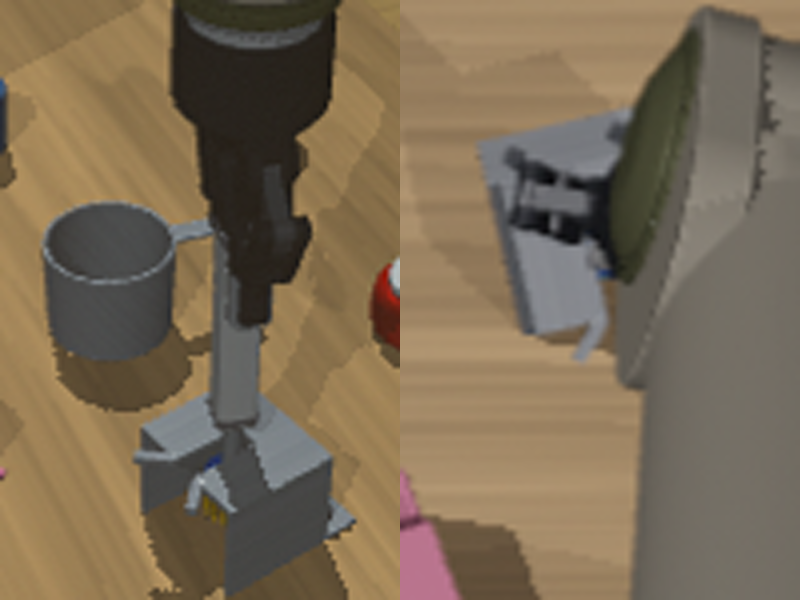

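The neck is in the slot, with the blue and yellow head visible under the plate at side (332,318) and the sleeve above it. Contact forces are near zero. Pulling straight up.

>>> {"name": "step_arm", "arguments": {"delta_pos": [[0,0,-0.006],[0,0,-0.007],[0,0,-0.008],[0,0,-0.008],[0,0,-0.008],[0,0,-0.008],[0,0,-0.008],[0,0,-0.008],[0,0,-0.008],[0,0,-0.008],[0,0,-0.007],[0,0,-0.004]], "twist": [[0,0,0],[0,0,0],[0,0,0],[0,0,0],[0,0,0],[0,0,0],[0,0,0],[0,0,0],[0,0,0],[0,0,0],[0,0,0],[0,0,0]], "claw": [0,0,0,0,0,0,0,0,0,0,0,0]}}

```text
t: 10.63
tool_pos: [593.3, -205.2, 273.5]
tool_rot: [0.096, 0.995, 0.0, 0.001]
contact_force: [-0.5, 0.1, -4.3]
opening: 21.5
grasp_force: 58.7
```

>>> {"name": "step_arm", "arguments": {"delta_pos": [[0,0,-0.001],[0,0,0],[0,0,0]], "twist": [[0,0,0],[0,0,0],[0,0,0]], "claw": [0,0,0]}}

```text
t: 10.88
tool_pos: [593.5, -205.1, 273.5]
tool_rot: [0.096, 0.995, 0.0, 0.001]
contact_force: [0.5, 0.6, -2.0]
opening: 21.8
grasp_force: 59.1
```

>>> {"name": "step_arm", "arguments": {"delta_pos": [[0,0,-0.001],[0,0,-0.001],[0,0,-0.001],[0,0,0]], "twist": [[0,0,0],[0,0,0],[0,0,0],[0,0,0]], "claw": [0,0,0,0]}}

```text
t: 11.22
tool_pos: [593.1, -205.1, 276.3]
tool_rot: [0.096, 0.995, 0.0, 0.0]
contact_force: [0.3, 0.2, -3.1]
opening: 21.3
grasp_force: 59.0
```

>>> {"name": "step_arm", "arguments": {"delta_pos": [[0,0,-0.001],[0,0,-0.001],[0,0,0],[0,0,0]], "twist": [[0,0,0],[0,0,0],[0,0,0],[0,0,0]], "claw": [0,0,0,0]}}

```text
t: 11.55
tool_pos: [592.7, -205.1, 277.6]
tool_rot: [0.096, 0.995, 0.0, -0.001]
contact_force: [1.1, 0.8, -11.1]
opening: 21.1
grasp_force: 59.8
```

The force rose to 11 N at the expected height, so this is the hard stop. One look to verify.

```bash
python3 -c "
from h import *
to((593,-205,277),79)
s=viewer.camera('side')
cv2.imwrite('pics/c8.png',tile(s,240,140,160,220,436,600))
T=np.array([592.7,-205.1,277.6])
print((proj('side',[T-[0,0,99.4],T-[0,0,179.4-32],T-[0,0,249.4]])-[240,140])*600/220)"
```

```text
t 11.55 pos [ 592.7101 -205.0928  277.5885] shift [-0.2674  0.1466  0.5883] turn [ 0.0001 -0.001  -0.0008] F [  1.1398   0.7701 -11.0716] op 21.1447865036875 g 59.7926015406847
[[-0.9815  0.1916 -0.001 ]
 [ 0.1916  0.9815  0.0003]
 [ 0.001   0.0001 -1.    ]]
[[271.2845 356.7533]
 [269.25   405.4172]
 [265.2942 499.637 ]]
```

View pics/c8.png

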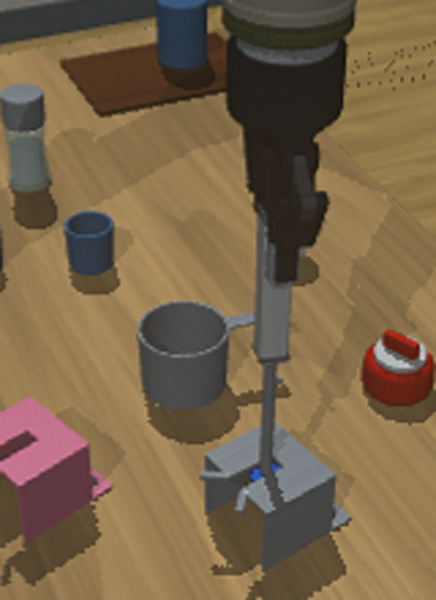

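The sleeve bottom is at tile (271,358) as predicted, so there was no slip. The disc is caught under the plate at (263,475), the brush is upright, and everything else is standing. Handing in.

```bash
python3 -c "
from plant import manip
print(manip.job_done())"
```

```text
the job is handed in; nothing more can be done
None
```

I handed the job in at 11.6 s of the 48 s: the brush was dipped in the cup, its head is caught under the steel bracket, and the handle is pulled up to the second stop, upright and still gripped; no verdict came back.

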